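# Run the stuck gauge carriage home

### The job

The gauge's carriage, loaded with a black printed sleeve, has stuck in its parked place. Push it free and run it steadily along its rails into the hood, then press it gently, without ramming, up against its hidden sprung end stop until the index pin drops and locks it there, and let go. The sleeve must stay standing in its nest and the other things on the bench stay where they are.

Things in the scene. Friction and masses are not known exactly. Their poses are not given: they have to be found in the camera images.
- gauge: optical diameter gauge, fixed: dark bed 220 (x) by 460 (y) by 20 mm with two steel rails along y; at its +y end a white hood 220 mm wide, 206 mm high, 195 mm long, mouth towards -y and 35 mm on the +y side of the origin. Origin: centre of the bed's underside; the carriage travels along its +y. In the hood hides the end stop, a spring buffer of 1.5 N per mm, solid after 13 mm, set anew each time
- carriage: aluminium carriage, plate 150 (x) by 180 (y) by 12 mm. Origin: centre of the plate's underside, 44 mm up; slides only along the gauge's +y. A park notch holds it up to a push of 9 to 22 N, then lets go suddenly; it runs at 2 to 5 N and meets the end stop 90 to 124 mm from its parked place. Harmed by over 35 N while parked, over 22 N once 40 mm on its way, or over 0.25 m/s
- push_face (a point): centre of the rear (-y) face of the carriage's upright push plate, where it is pushed towards +y: 110 mm wide (x), 10 mm thick, from 56 to 105 mm above the bench; this point is 80 mm up. Behind it lie only the bed (20 mm high) and the end caps of the rails (44 mm high)
- index_pin (a joint): spring index pin with a black knob 26 mm across, 35 mm on the +y side of the push face, in the middle; knob top 110 mm above the bench at 0. Value in m, downwards: about 0 riding on its track, 0.001 to 0.005 in the park notch, 0.010 to 0.011 once dropped. It drops by itself when the carriage is pressed 6 to 10 mm into the end stop's buffer, at 6 to 15 N, and then holds it there
- sleeve_center (a point): centre (half-way up) of the black printed sleeve that stands loose on the carriage: a tube 84 mm in diameter, 70 mm high, wall 3.5 mm, axis z upright
- nest (a point): centre of the nest on the carriage's top, 56 mm above the bench: four low jaws 8 mm high round the foot of the sleeve
- spare_a: another printed sleeve, 84 mm in diameter, 70 mm high, standing on the bench; leave alone. Origin at the centre of its underside
- spare_b: another printed sleeve like it, standing on the bench; leave alone. Origin at the centre of its underside
- caliper: digital caliper lying on the bench, 225 mm long (y), 14 mm high; leave alone. Origin under the middle of its beam
- block_case: wooden case of gauge blocks, 100 by 65 by 32 mm; leave alone. Origin at the centre of its underside
- ring_gauge: steel ring gauge lying flat, 74 mm in diameter, 22 mm high; leave alone. Origin at the centre of its underside
- deburr_tool: deburring tool lying on the bench, 145 mm long, handle 16 mm thick; leave alone. Origin under the end of its handle
Not all that is in view belongs to the job. What is shaped like the part that bears sleeve_center but green is not meant.

How it is judged (in metres and radians):
On the way, in this order (a step that is already met when the one before it is completed fails the run):
1. the carriage has broken out of its park notch (distance of carriage from where it was at the start of the episode above 0.02 m and value of joint index_pin below 0.005 m).
2. the carriage is home: the index pin has dropped (value of joint index_pin above 0.008 m), for 0.2 s.
At the end, for the whole second after the job is handed in: The carriage stands at rest, locked at its end stop: at least 85 mm from where it was parked, with the index pin dropped by more than 8 mm; the sleeve stands upright (within 0.1 rad) in the nest, its axis within 8 mm of the nest's centre (value of joint index_pin above 0.008 m and distance of carriage from where it was at the start of the episode above 0.085 m and linear speed of carriage below 0.005 m/s and horizontal distance between sleeve_center and nest below 0.008 m and angle between sleeve_center's own z axis and vertical below 0.1 rad); the robot touches nothing.
It fails at once if the carriage is pushed with more than 35 N (contact force between carriage and the fingers above 35 N or contact force between carriage and the arm above 35 N).
It fails at once if the end stop is rammed: the carriage is pushed with more than 22 N once it is 40 mm on its way (distance of carriage from where it was at the start of the episode above 0.04 m and (contact force between carriage and the fingers above 22 N or contact force between carriage and the arm above 22 N)).
It fails at once if the carriage runs faster than 0.25 m/s (linear speed of carriage above 0.25 m/s).
It fails at once if the sleeve tips over or leaves its nest (angle between sleeve_center's own z axis and vertical above 0.35 rad or horizontal distance between sleeve_center and nest above 0.02 m).
It fails at once if another thing on the bench is moved by more than 20 mm (distance of any of spare_a, spare_b, caliper, block_case, ring_gauge, deburr_tool from where it was at the start of the episode above 0.02 m).
It also fails if it takes over 61 s, if anything falls off the work surface, if the arm or the gripper's body presses on something with over 40 N, if the wrist force passes 120 N, or if a joint passes its speed limit or range.

### The arm

A 6-joint arm with a two-finger parallel gripper is mounted at the origin on the work surface. World frame = base frame: x ahead of the robot, y to its left, z up, the work surface at z = 0. Lengths are in m, angles in degrees, forces in N, time in s.
With the tool pointing down it reaches from about 0.4 to 0.825 m from the base axis. Payload 7 kg.
Tool frame: the origin (TCP) lies at the very end of the fingers, on their centre line; the grasp point (between the pads) lies 19 mm behind it; z points along the fingers, y is the line along which they close (so a half turn about z gives the same grasp; the last joint's range is limited). The gripper opens to 88 mm and grips with 3 to 60 N. Pads are 19 mm wide; open, the fingers measure 130 mm over their backs; the gripper's body (78 mm by 193 mm) begins 47 mm behind the grasp point.
Start: joints at [-59.696, 20.546, 0.682, 0, -70.136, -16.507], TCP at [0.161, -0.656, 0.227] pointing down, gripper open.
Joint ranges: [-176.03, 176.03], [-82.01, 121.73], [-58.28, 71.71], [-173.87, 95.51], [-174.79, -0.11], [-173.66, 173.66]. Speed limits (degrees/s): [136.94, 136.94, 172.46, 180, 180, 180].

### API

Orientations are given as [roll, pitch, yaw] about the fixed x, y, z axes, in that order (R = Rz(yaw) Ry(pitch) Rx(roll)).
In Python, from plant import r gives the robot as it stands. The module is installed in compiled form; this text tells all that it offers.
- The arm moves only by the tool jog_arm, never from a script. Its arguments are lists of equal length, an entry for each row: "travel": the shift along the tool's x, y, z each as a share of 50 cm, from -1 to 1, a list of three; "dr": the turn, a rotation vector about the tool's x, y, z each as a share of 360 degrees, from -1 to 1, a list of three; "claw": the opening, from 0 (shut) to 1 (fully open). A call has exactly 10 rows; each row is the pose to reach, as a shift and turn from the pose commanded when the call began, along the tool's axes at that moment, turning the shorter way round; what a row does not reach only later rows make up. A row lasts 1/8 s, in which the tool goes at most 62.5 mm and 10.7 degrees, less where a joint would pass 70% of its speed; a pose out of reach is approached as far as the arm can. A call with a number of a shift or a turn outside -1 to 1 is refused whole. A call with a gripper value outside its range is refused whole. The fingers move at their own pace and stop on an object; "newtons" is the grip in N (left out, the last holds). Time passes only in rows, so rows that repeat a pose let the fingers close, or fill a call up. It gives the time, the measured TCP pose, the force, the opening and the grip force at its end, in the units of the state.
- r.get_state(): the state, without advancing time (a new reading comes with each control period).
- r.capture(name): name is "scene" or "top" or "wrist"; returns a dict with "pixels" (384x512x3 uint8, red, green, blue), "range_z" (384x512 float32, m along the optical axis (not along the pixel's ray), 0 where there is no reading), "fx", "fy", "cx", "cy" (pixels), "position" and "attitude" of the camera in the world; the wrist camera has in their place "hand_eye" (4x4, takes a point from camera to tool coordinates, whose origin is the TCP and whose axes are the flange's). Camera axes: x right, y up, looking along -z (the intrinsics and any distortion apply to the point x, -y, -z); pixel columns grow to the right and rows downward; lengths in m; the calibration is good to about 2 mm. A picture is of the moment at which its call begins: read the wrist's pose just before it.
- r.close_job(): hands the job in; it is judged then, once.
Trained networks look in the newest picture that a camera, given by its name, has taken for a name from the list of things; names that differ only in an ending like _2 or _b are one class to them, and where a whole thing is asked for, a point or a joint stands for the part that bears it (a point fixed in the world has none). Each returns a list of dicts, best first, with "conf" (0 to 1); they miss things now and then, are a little off and sometimes report something else, mostly with a low value. They report only what shows in the picture. A call takes as long as a camera call. They do not tell look-alikes from the thing itself.
- r.boxes_of(name, camera): "extent" ([left, top, right, bottom] in pixels, round what is visible of it).
- r.regions_of(name, camera): "pixels" (384x512 bool, what is visible of it) and "extent" ([left, top, right, bottom] in pixels, round what is visible of it).
- r.tip_of(name, camera): "at" ([column, row] in pixels: a listed point, or the origin of a listed thing).
The state is a dict: "time_s": time; "joints": joint angles; "qd": joint speeds; "joint_torque": joint torques, N m; "tcp_pos": TCP position; "eef_rot": TCP orientation; "contact_force": force on the tool from outside, world axes, zero at the start; "moment": the same for the moment, N m; "gripper_width": finger opening in m; "gripper_force": force on a finger pad.
Only numpy, scipy, OpenCV 4.12 (cv2) and the standard library are available. Lean on these libraries where they do the work, as an engineer would, in place of code of your own. Each camera call takes 0.05 s, during which the arm holds its last target. There are 200 camera calls.

## Working session

There is one attempt and no reset: what is moved stays moved. The work goes in short steps, Python scripts to look and compute and a tool call to move; the robot and the scene stay as the last step left them, time stands still between calls to the robot, and variables do not carry over. Pictures are saved under pics/ and viewed, at most 10 in all, crops included, and the job is handed in when it is done.

Besides the shell and the picture viewer there is one more tool, called after "Request:" as a command line: name --argument value ..., lists and objects as JSON in quotes. jog_arm: Moves the arm, as the interface text tells. Its arguments: {"type":"object","properties":{"travel":{"type":"array"},"dr":{"type":"array"},"claw":{"type":"array"},"newtons":{"type":"number"}},"required":["travel","dr","claw"]}

```bash
mkdir -p pics; cat > h.py <<'E'
import numpy as np, cv2
from plant import r
from scipy.spatial.transform import Rotation as R
def cam(c):
    a=np.array(c["attitude"],float)
    if a.shape==(3,3): M=a
    elif a.size==4: M=R.from_quat(a).as_matrix()
    else: M=R.from_euler('xyz',a,degrees=True).as_matrix()
    return M,np.array(c["position"])
def pix(c,u,v,z=None):
    M,p=cam(c)
    u=np.asarray(u,float);v=np.asarray(v,float)
    d=np.stack([(u-c["cx"])/c["fx"],-(v-c["cy"])/c["fy"],-np.ones_like(u)],-1)
    if z is None:
        return p+(d*z_of(c,u,v)[...,None])@M.T
    w=d@M.T
    return p+w*((z-p[2])/w[...,2])[...,None]
def z_of(c,u,v): return c["range_z"][np.int32(np.round(v)),np.int32(np.round(u))]
E
python3 - <<'E'
from h import *
print(r.get_state())
for n in ("scene","top"):
    c=r.capture(n)
    print(n,{k:v for k,v in c.items() if k not in("pixels","range_z")})
    cv2.imwrite(f"pics/{n}.png",c["pixels"][:,:,::-1])
    for t in ("gauge","carriage","sleeve_center","spare_a","caliper","block_case","ring_gauge","deburr_tool","index_pin"):
        print(t,[(np.round(b["extent"]),round(b["conf"],2)) for b in r.boxes_of(t,n)[:4]])
    for t in ("push_face","nest","sleeve_center","index_pin","carriage","gauge"):
        for b in r.tip_of(t,n)[:2]:
            u,v=b["at"]; print(t,np.round(b["at"]),round(b["conf"],2),pix(c,np.array(u),np.array(v)).round(3), pix(c,np.array(u),np.array(v),0.08).round(3))
E
```

```text
{'time_s': 0.0, 'joints': array([-5.96961050e+01,  2.05901981e+01,  6.35062519e-01, -2.14579580e-02,
       -7.01366235e+01, -1.65049430e+01]), 'qd': array([ 0.03404917, -0.01248292, -0.11281434,  0.08879715, -0.0225614 ,
        0.01771763]), 'joint_torque': array([ 4.61365380e-04, -5.82717669e+01,  2.93075502e+01,  6.99775457e+00,
        7.14180715e-03, -1.42519734e-04]), 'tcp_pos': array([ 0.16084188, -0.65505438,  0.22564224]), 'eef_rot': array([ 1.79906290e+02, -6.73039079e-03, -1.66208350e+02]), 'contact_force': array([-0.67167163,  0.66398573, -0.27033864]), 'moment': array([-0.03957855, -0.0520829 , -0.00343212]), 'gripper_force': 0.0, 'gripper_width': 0.08765306289415131}
scene {'fx': 499.0394279603376, 'fy': 499.0394279603376, 'cx': 252.47948379806274, 'cy': 195.7367291993202, 'position': array([ 1.49561339, -0.26140346,  0.97830147]), 'attitude': array([47.10698751,  0.42071006, 76.86711273])}
gauge [(array([210., 113., 404., 246.]), 0.57)]
carriage [(array([225., 172., 301., 230.]), 0.59)]
sleeve_center [(array([190., 151., 216., 185.]), 0.95), (array([145., 146., 174., 
[... 194 characters left out ...]
 [(array([236., 164., 299., 180.]), 0.56)]
block_case [(array([150., 189., 186., 226.]), 0.66)]
ring_gauge [(array([160., 231., 185., 260.]), 0.85)]
deburr_tool []
index_pin [(array([237., 184., 245., 194.]), 0.53)]
push_face [228. 196.] 0.78 [ 0.537 -0.111  0.079] [ 0.538 -0.111  0.08 ]
nest [271. 195.] 0.77 [ 0.576 -0.005  0.094] [ 0.562 -0.001  0.08 ]
sleeve_center [298. 144.] 0.82 [0.342 0.143 0.064] [0.363 0.136 0.08 ]
sleeve_center [159. 164.] 0.75 [ 0.334 -0.276  0.059] [ 0.36  -0.276  0.08 ]Traceback (most recent call last):
  File "<stdin>", line 10, in <module>
ValueError: it knows: block_case, caliper, carriage, deburr_tool, gauge, nest, push_face, ring_gauge, sleeve_center, spare
```

```bash
python3 - <<'E'
from h import *
for n in ("scene","top"):
    c=r.capture(n)
    cv2.imwrite(f"pics/{n}.png",c["pixels"][:,:,::-1])
    np.savez(f"{n}.npz",**c)
    for t in ("gauge","carriage","caliper","sleeve_center"):
        print(t,[(np.round(b["extent"]),round(b["conf"],2)) for b in r.boxes_of(t,n)[:4]])
    for t in ("push_face","nest","sleeve_center","carriage","gauge"):
        for b in r.tip_of(t,n)[:3]:
            u,v=b["at"]; print(n,t,np.round(b["at"]),round(b["conf"],2),pix(c,np.array(u),np.array(v)).round(3), pix(c,np.array(u),np.array(v),0.08).round(3))
    print({k:v for k,v in c.items() if k not in("pixels","range_z")})
    # height-coded carriage: rail/plate yaw from top
    im=cv2.imread(f"pics/{n}.png"); cv2.imwrite(f"pics/{n}2.png",cv2.resize(im,(768,576),interpolation=cv2.INTER_CUBIC))
E
```

```text
gauge [(array([211., 115., 404., 242.]), 0.94)]
carriage [(array([225., 172., 301., 231.]), 0.69)]
caliper [(array([236., 162., 298., 179.]), 0.72)]
sleeve_center [(array([258., 167., 290., 206.]), 0.97), (array([287., 125., 300., 160.]), 0.78), (array([185., 150., 216., 189.]), 0.75), (array([141., 147., 173., 180.]), 0.62)]
scene push_face [274. 185.] 0.68 [0.503 0.024 0.059] [0.526 0.017 0.08 ]
scene push_face [228. 195.] 0.67 [ 0.537 -0.11   0.081] [ 0.536 -0.11   0.08 ]
scene push_face [263. 201.] 0.34 [ 0.56  -0.021  0.061] [ 0.579 -0.026  0.08 ]
scene nest [272. 193.] 0.95 [0.572 0.    0.097] [0.554 0.005 0.08 ]
scene sleeve_center [158. 163.] 0.73 [ 0.331 -0.279  0.062] [ 0.354 -0.279  0.08 ]
scene sleeve_center [353. 264.] 0.71 [ 0.773  0.159 -0.001] [0.833 0.125 0.08 ]
scene sleeve_center [203. 166.] 0.71 [ 0.388 -0.155  0.07 ] [ 0.4   -0.157  0.08 ]
scene carriage [263. 201.] 0.74 [ 0.559 -0.022  0.061] [ 0.578 -0.027  0.08 ]
scene gauge [297. 202.] 0.9 [0.579 0.067 0.056] [0.603 0.058 0.08 ]
scene gauge [169. 210.] 0.29 [ 0.505 -0.27   0.035] [ 0.552 -0.269  0.08 ]
{'fx':
[... 691 characters left out ...]
36 0.015 0.056] [0.535 0.013 0.08 ]
top sleeve_center [167.  82.] 0.91 [0.817 0.156 0.001] [0.789 0.137 0.08 ]
top sleeve_center [159. 290.] 0.89 [0.295 0.166 0.003] [0.312 0.146 0.08 ]
top sleeve_center [219. 191.] 0.87 [0.538 0.015 0.054] [0.537 0.012 0.08 ]
top carriage [231. 193.] 0.75 [ 0.533 -0.014  0.055] [ 0.532 -0.015  0.08 ]
top carriage [194. 133.] 0.7 [ 0.687  0.085 -0.   ] [0.67  0.072 0.08 ]
top gauge [194. 194.] 0.88 [0.53  0.077 0.031] [0.528 0.069 0.08 ]
{'fx': 357.2662933812605, 'fy': 357.2662933812605, 'cx': 257.5359638384447, 'cy': 190.59120370755122, 'position': array([ 0.49899132, -0.06354803,  0.90123348]), 'attitude': array([  2.71973131,  -0.89693403, -89.61648493])}
```

View pics/scene2.png

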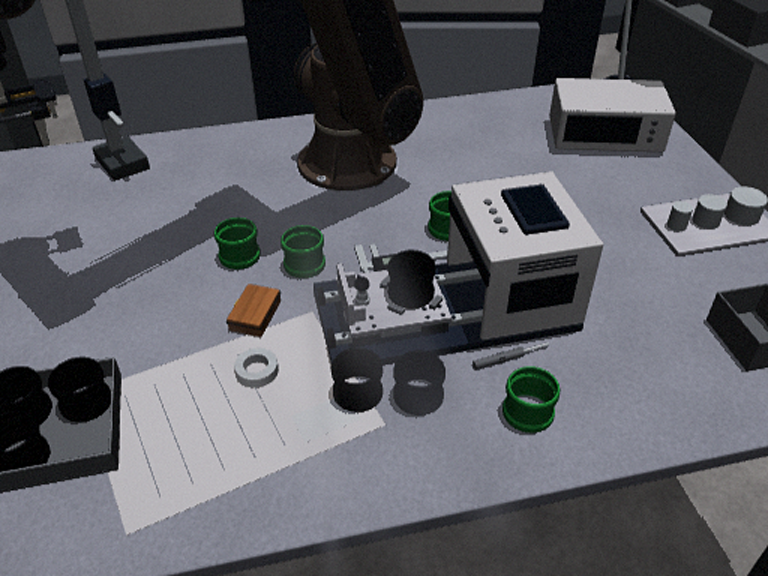

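View pics/top2.png

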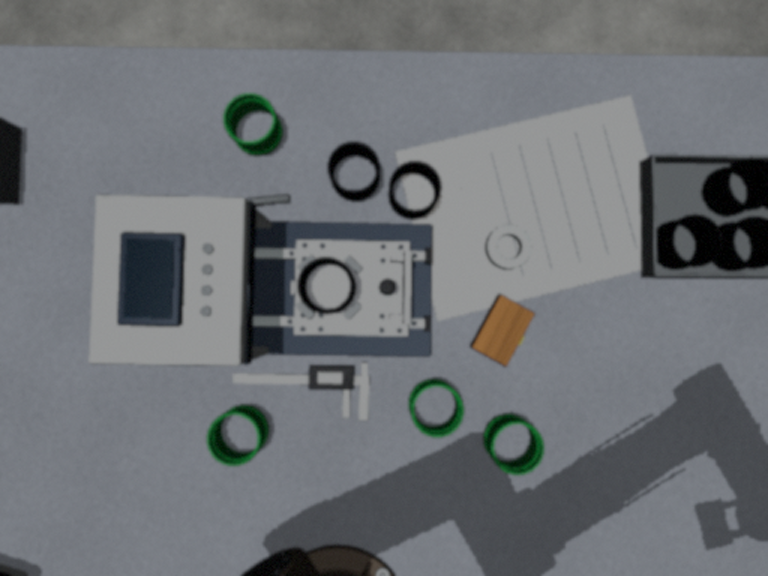

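The scene shows the gauge with white hood at (525,255). The carriage carries the black sleeve at (411,278), with the push plate at its left end. In the top view the carriage sleeve is at (327,286), the knob at (388,287) and the push plate at x≈407.

Candidates for the sleeve, in top-view pixels: black on the carriage (327,286), black loose spares (355,170) and (414,190), black in the tray (~(740,240)), and green ones at (253,125), (237,435), (436,407) and (513,443). Only the one at (327,286) is black and stands in the nest. I'll confirm it in one crop.

```bash
python3 - <<'E'
from h import *
c=dict(np.load("top.npz")); 
v,u=np.mgrid[130:260,120:300]
P=pix(c,u.ravel(),v.ravel()); 
def rect(lo,hi,xr,yr):
    m=(P[:,2]>lo)&(P[:,2]<hi)&(P[:,0]>xr[0])&(P[:,0]<xr[1])&(P[:,1]>yr[0])&(P[:,1]<yr[1])
    Q=P[m]; print(lo,hi,m.sum(),Q.min(0).round(3),Q.max(0).round(3),np.median(Q,0).round(3),cv2.minAreaRect((Q[:,:2]*1000).astype(np.float32)))
    return Q
rect(.05,.062,(.44,.64),(-.13,.1)); rect(.098,.110,(.45,.62),(-.125,-.09)); rect(.012,.026,(.4,.66),(-.2,.1)); rect(.19,.215,(.4,.7),(.05,.4))
cv2.imwrite("pics/crop.png",cv2.resize(c["pixels"][145:250,150:300,::-1],(750,525),interpolation=cv2.INTER_CUBIC))
E
```

```text
0.05 0.062 3680 [ 0.462 -0.111  0.05 ] [0.612 0.069 0.062] [ 0.535 -0.026  0.055] ((537.0697021484375, -20.517410278320312), (178.54397583007812, 150.1184539794922), 89.26882934570312)
0.098 0.11 228 [ 0.483 -0.111  0.098] [ 0.59  -0.101  0.107] [ 0.532 -0.106  0.104] ((536.49169921875, -105.93180847167969), (107.63184356689453, 9.162689208984375), 0.20182767510414124)
0.012 0.026 3887 [ 0.401 -0.151  0.012] [0.66  0.1   0.026] [ 0.524 -0.028  0.019] ((530.2852783203125, -25.109336853027344), (257.75946044921875, 250.9984588623047), 0.2824680805206299)
0.19 0.215 4839 [0.428 0.112 0.19 ] [0.648 0.196 0.215] [0.539 0.152 0.205] ((538.11572265625, 153.1848907470703), (220.2427520751953, 83.80158233642578), 0.5522242188453674)
```

View pics/crop.png

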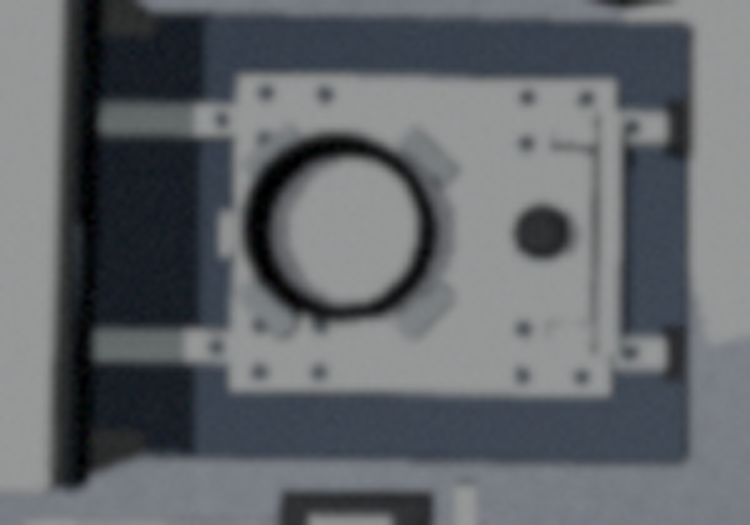

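The crop shows the black sleeve at (340,225) standing between the four jaws, with the knob at (543,232) and the push plate at x≈605. The bed's yaw is about 0. I'll go to a point behind and above the push face with the fingers shut.

Request:
jog_arm --travel '[[-0.1,0.08,0],[-0.2,0.16,0],[-0.3,0.24,0],[-0.4,0.32,0],[-0.5,0.4,0],[-0.6,0.48,0],[-0.7,0.57,0],[-0.8,0.66,0],[-0.9,0.74,0],[-0.971,0.801,0]]' --dr '[[0,0,-0.02],[0,0,-0.04],[0,0,-0.065],[0,0,-0.09],[0,0,-0.11],[0,0,-0.13],[0,0,-0.15],[0,0,-0.17],[0,0,-0.19],[0,0,-0.2117]]' --claw '[0,0,0,0,0,0,0,0,0,0]' --newtons 20

```text
time_s: 2.9
tcp_pos: [0.5353, -0.1525, 0.2271]
eef_rot: [-179.9, -0.0, -89.7]
contact_force: [0.5, -0.4, -0.1]
gripper_width: 0.0007
gripper_force: 0.0
```

Request:
jog_arm --travel '[[0,0,0.04],[0,0,0.1],[0,0,0.16],[0,0,0.22],[0,0,0.27],[0,0,0.3],[0,0,0.314],[0,0,0.316],[-0.016,0,0.316],[-0.03,0,0.316]]' --dr '[[0,0,0],[0,0,0],[0,0,0],[0,0,0],[0,0,0],[0,0,0],[0,0,0],[0,0,0],[0,0,0],[0,0,0]]' --claw '[0,0,0,0,0,0,0,0,0,0]'

```text
time_s: 4.15
tcp_pos: [0.5347, -0.1389, 0.0693]
eef_rot: [-179.9, 0.0, -90.0]
contact_force: [-0.2, -0.0, 0.5]
gripper_width: 0.0003
gripper_force: 0.0
```

```bash
python3 - <<'E'
from h import *
c=r.capture("scene"); s=r.get_state(); print(s["tcp_pos"],s["contact_force"],s["time_s"])
cv2.imwrite("pics/a.png",cv2.resize(c["pixels"][110:260,190:330,::-1],(700,750))[:600])
E
```

```text
[ 0.53467886 -0.13830137  0.06923962] [-0.00787826  0.21849031 -0.28611446] 4.2
```

View pics/a.png

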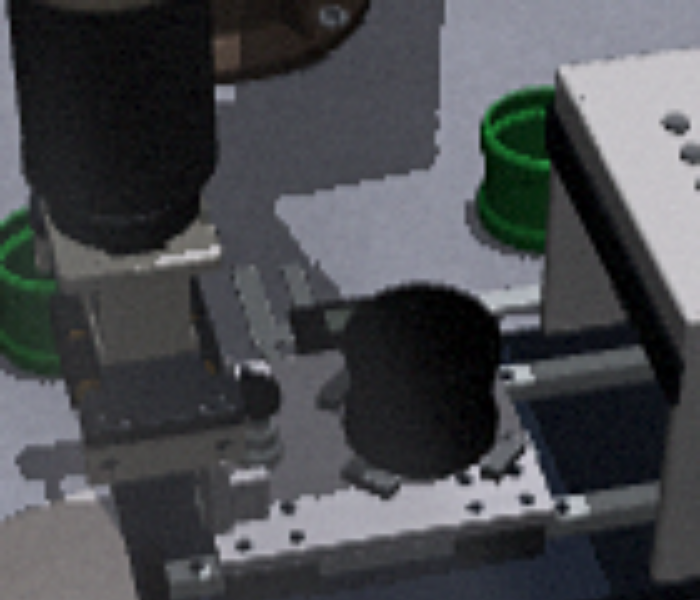

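The picture shows the shut fingers behind the push plate, near (190,490), with the gripper body clear above the knob at (260,390) and far from the sleeve. I'll close the gap gently.

Request:
jog_arm --travel '[[-0.006,0,0],[-0.012,0,0],[-0.018,0,0],[-0.022,0,0],[-0.024,0,0],[-0.026,0,0],[-0.028,0,0],[-0.03,0,0],[-0.031,0,0],[-0.032,0,0]]' --dr '[[0,0,0],[0,0,0],[0,0,0],[0,0,0],[0,0,0],[0,0,0],[0,0,0],[0,0,0],[0,0,0],[0,0,0]]' --claw '[0,0,0,0,0,0,0,0,0,0]'

```text
time_s: 5.45
tcp_pos: [0.5343, -0.1234, 0.0686]
eef_rot: [-180.0, -0.0, -90.0]
contact_force: [-0.2, -2.1, -0.5]
gripper_width: 0.0003
gripper_force: 0.8
```

Request:
jog_arm --travel '[[-0.0002,0,0],[-0.0004,0,0],[-0.0006,0,0],[-0.0008,0,0],[-0.001,0,0],[-0.0012,0,0],[-0.0014,0,0],[-0.0016,0,0],[-0.0018,0,0],[-0.002,0,0]]' --dr '[[0,0,0],[0,0,0],[0,0,0],[0,0,0],[0,0,0],[0,0,0],[0,0,0],[0,0,0],[0,0,0],[0,0,0]]' --claw '[0,0,0,0,0,0,0,0,0,0]'

```text
time_s: 6.7
tcp_pos: [0.5342, -0.123, 0.0686]
eef_rot: [180.0, -0.0, -90.0]
contact_force: [0.4, -7.5, -1.4]
gripper_width: 0.0003
gripper_force: 3.7
```

Request:
jog_arm --travel '[[-0.0003,0,0],[-0.0006,0,0],[-0.0009,0,0],[-0.0012,0,0],[-0.0015,0,0],[-0.0018,0,0],[-0.0021,0,0],[-0.0024,0,0],[-0.0027,0,0],[-0.003,0,0]]' --dr '[[0,0,0],[0,0,0],[0,0,0],[0,0,0],[0,0,0],[0,0,0],[0,0,0],[0,0,0],[0,0,0],[0,0,0]]' --claw '[0,0,0,0,0,0,0,0,0,0]'

```text
time_s: 7.95
tcp_pos: [0.5343, -0.1225, 0.0686]
eef_rot: [180.0, -0.1, -90.0]
contact_force: [2.2, -14.0, -2.3]
gripper_width: 0.0003
gripper_force: 7.1
```

Request:
jog_arm --travel '[[-0.0003,0,0],[-0.0006,0,0],[-0.0009,0,0],[-0.0012,0,0],[-0.0015,0,0],[-0.0018,0,0],[-0.0021,0,0],[-0.0024,0,0],[-0.0027,0,0],[-0.003,0,0]]' --dr '[[0,0,0],[0,0,0],[0,0,0],[0,0,0],[0,0,0],[0,0,0],[0,0,0],[0,0,0],[0,0,0],[0,0,0]]' --claw '[0,0,0,0,0,0,0,0,0,0]'

```text
time_s: 9.2
tcp_pos: [0.5343, -0.1202, 0.0686]
eef_rot: [180.0, -0.0, -90.0]
contact_force: [1.6, -7.0, -1.5]
gripper_width: 0.0006
gripper_force: 3.7
```

The force dropped and the face moved 2 mm, so it's breaking out. I'll continue gently.

Request:
jog_arm --travel '[[-0.0005,0,0],[-0.001,0,0],[-0.0015,0,0],[-0.002,0,0],[-0.0027,0,0],[-0.0035,0,0],[-0.0045,0,0],[-0.006,0,0],[-0.008,0,0],[-0.01,0,0]]' --dr '[[0,0,0],[0,0,0],[0,0,0],[0,0,0],[0,0,0],[0,0,0],[0,0,0],[0,0,0],[0,0,0],[0,0,0]]' --claw '[0,0,0,0,0,0,0,0,0,0]'

```text
time_s: 10.45
tcp_pos: [0.5343, -0.1147, 0.0686]
eef_rot: [-180.0, -0.0, -90.0]
contact_force: [1.5, -5.2, 0.3]
gripper_width: 0.0005
gripper_force: 2.7
```

Request:
jog_arm --travel '[[-0.003,0,0],[-0.008,0,0],[-0.016,0,0],[-0.024,0,0],[-0.034,0,0],[-0.044,0,0],[-0.054,0,0],[-0.064,0,0],[-0.072,0,0],[-0.08,0,0]]' --dr '[[0,0,0],[0,0,0],[0,0,0],[0,0,0],[0,0,0],[0,0,0],[0,0,0],[0,0,0],[0,0,0],[0,0,0]]' --claw '[0,0,0,0,0,0,0,0,0,0]'

```text
time_s: 11.7
tcp_pos: [0.5347, -0.0746, 0.0686]
eef_rot: [-180.0, -0.0, -90.0]
contact_force: [2.7, -6.2, -1.9]
gripper_width: 0.0004
gripper_force: 2.9
```

Request:
jog_arm --travel '[[-0.008,0,0],[-0.016,0,0],[-0.024,0,0],[-0.032,0,0],[-0.04,0,0],[-0.048,0,0],[-0.055,0,0],[-0.061,0,0],[-0.065,0,0],[-0.068,0,0]]' --dr '[[0,0,0],[0,0,0],[0,0,0],[0,0,0],[0,0,0],[0,0,0],[0,0,0],[0,0,0],[0,0,0],[0,0,0]]' --claw '[0,0,0,0,0,0,0,0,0,0]'

```text
time_s: 12.95
tcp_pos: [0.5349, -0.0405, 0.0687]
eef_rot: [-179.9, -0.0, -90.0]
contact_force: [3.2, -5.1, -1.2]
gripper_width: 0.0003
gripper_force: 2.6
```

```bash
python3 - <<'E'
from h import *
c=r.capture("scene"); s=r.get_state(); print(s["tcp_pos"],s["contact_force"],s["time_s"])
cv2.imwrite("pics/b.png",cv2.resize(c["pixels"][130:250,200:340,::-1],(700,600)))
E
```

```text
[ 0.53474442 -0.04034787  0.06865278] [ 0.38525402 -1.23939975 -0.58385813] 13.0
```

View pics/b.png

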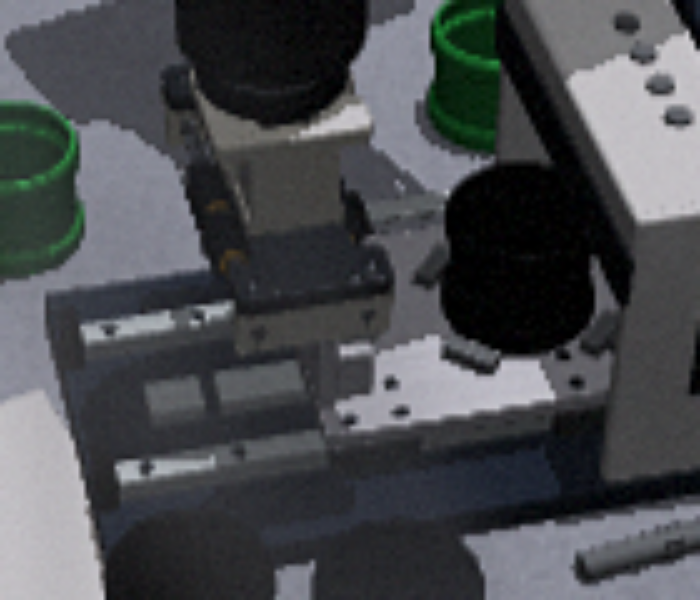

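The sleeve at (518,255) stands upright in its nest as the carriage enters the hood. Next I'll feel for the stop in slow steps.

Request:
jog_arm --travel '[[-0.002,0,0],[-0.004,0,0],[-0.006,0,0],[-0.008,0,0],[-0.01,0,0],[-0.012,0,0],[-0.014,0,0],[-0.016,0,0],[-0.018,0,0],[-0.02,0,0]]' --dr '[[0,0,0],[0,0,0],[0,0,0],[0,0,0],[0,0,0],[0,0,0],[0,0,0],[0,0,0],[0,0,0],[0,0,0]]' --claw '[0,0,0,0,0,0,0,0,0,0]'

```text
time_s: 14.25
tcp_pos: [0.5347, -0.0306, 0.0687]
eef_rot: [-180.0, -0.0, -90.0]
contact_force: [1.9, -6.0, -1.9]
gripper_width: 0.0006
gripper_force: 2.6
```

Request:
jog_arm --travel '[[-0.0012,0,0],[-0.0024,0,0],[-0.0036,0,0],[-0.0048,0,0],[-0.006,0,0],[-0.0072,0,0],[-0.0084,0,0],[-0.0096,0,0],[-0.0108,0,0],[-0.012,0,0]]' --dr '[[0,0,0],[0,0,0],[0,0,0],[0,0,0],[0,0,0],[0,0,0],[0,0,0],[0,0,0],[0,0,0],[0,0,0]]' --claw '[0,0,0,0,0,0,0,0,0,0]'

```text
time_s: 15.5
tcp_pos: [0.5348, -0.0246, 0.0687]
eef_rot: [-180.0, -0.0, -90.0]
contact_force: [3.2, -4.8, -2.1]
gripper_width: 0.0006
gripper_force: 2.7
```

Request:
jog_arm --travel '[[-0.0016,0,0],[-0.0032,0,0],[-0.0048,0,0],[-0.0064,0,0],[-0.008,0,0],[-0.0094,0,0],[-0.0108,0,0],[-0.012,0,0],[-0.013,0,0],[-0.014,0,0]]' --dr '[[0,0,0],[0,0,0],[0,0,0],[0,0,0],[0,0,0],[0,0,0],[0,0,0],[0,0,0],[0,0,0],[0,0,0]]' --claw '[0,0,0,0,0,0,0,0,0,0]'

```text
time_s: 16.75
tcp_pos: [0.5348, -0.0177, 0.0687]
eef_rot: [-180.0, -0.0, -90.0]
contact_force: [2.8, -6.8, -2.8]
gripper_width: 0.0003
gripper_force: 2.9
```

Request:
jog_arm --travel '[[-0.001,0,0],[-0.002,0,0],[-0.003,0,0],[-0.004,0,0],[-0.005,0,0],[-0.006,0,0],[-0.007,0,0],[-0.008,0,0],[-0.009,0,0],[-0.01,0,0]]' --dr '[[0,0,0],[0,0,0],[0,0,0],[0,0,0],[0,0,0],[0,0,0],[0,0,0],[0,0,0],[0,0,0],[0,0,0]]' --claw '[0,0,0,0,0,0,0,0,0,0]'

```text
time_s: 18.0
tcp_pos: [0.5348, -0.0131, 0.0687]
eef_rot: [-180.0, -0.0, -90.0]
contact_force: [4.3, -7.9, -1.0]
gripper_width: 0.0005
gripper_force: 4.2
```

Request:
jog_arm --travel '[[-0.0006,0,0],[-0.0012,0,0],[-0.0018,0,0],[-0.0024,0,0],[-0.003,0,0],[-0.0036,0,0],[-0.0042,0,0],[-0.0048,0,0],[-0.0054,0,0],[-0.006,0,0]]' --dr '[[0,0,0],[0,0,0],[0,0,0],[0,0,0],[0,0,0],[0,0,0],[0,0,0],[0,0,0],[0,0,0],[0,0,0]]' --claw '[0,0,0,0,0,0,0,0,0,0]'

```text
time_s: 19.25
tcp_pos: [0.5348, -0.0104, 0.0687]
eef_rot: [-180.0, -0.1, -90.0]
contact_force: [5.1, -12.0, -2.0]
gripper_width: 0.0001
gripper_force: 5.5
```

Request:
jog_arm --travel '[[-0.0005,0,0],[-0.001,0,0],[-0.0015,0,0],[-0.002,0,0],[-0.0025,0,0],[-0.003,0,0],[-0.0035,0,0],[-0.004,0,0],[-0.004,0,0],[-0.004,0,0]]' --dr '[[0,0,0],[0,0,0],[0,0,0],[0,0,0],[0,0,0],[0,0,0],[0,0,0],[0,0,0],[0,0,0],[0,0,0]]' --claw '[0,0,0,0,0,0,0,0,0,0]'

```text
time_s: 20.5
tcp_pos: [0.5347, -0.0093, 0.0688]
eef_rot: [-180.0, -0.1, -90.0]
contact_force: [6.1, -15.2, -1.9]
gripper_width: 0.0001
gripper_force: 7.8
```

```bash
python3 - <<'E'
from h import *
s=r.get_state(); c=r.capture("scene"); w=r.capture("wrist"); print(s["contact_force"],s["time_s"])
a=cv2.resize(c["pixels"][150:230,230:330,::-1],(500,400)); b=cv2.resize(w["pixels"][:,:,::-1],(300,225))
o=np.zeros((400,800,3),np.uint8); o[:,:500]=a; o[:225,500:]=b; cv2.imwrite("pics/c.png",o)
t=r.capture("top"); P=pix(t,*[q.ravel() for q in np.meshgrid(np.arange(150,280),np.arange(170,215))])
m=(abs(P[:,0]-.5365)<.02)&(P[:,1]>0.0)&(P[:,1]<.06)&(P[:,2]<.13); print(P[m][::8].round(3)[:30])
E
```

```text
[  6.12858625 -15.1747664   -1.93042123] 20.5
[]
```

View pics/c.png

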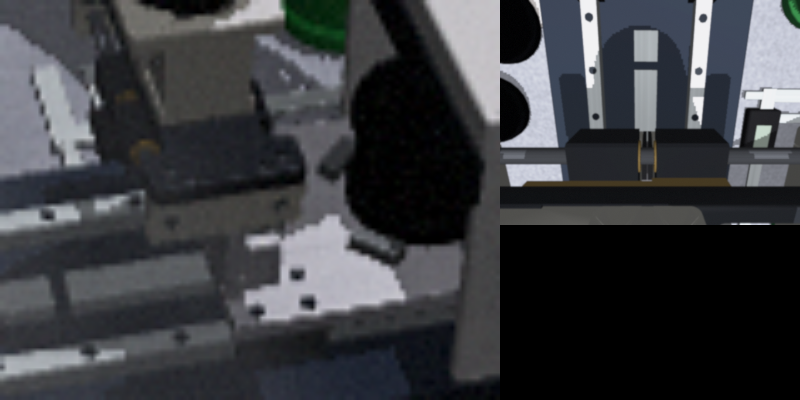

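The knob is hidden behind the gripper in both views. I'll press in a small step and watch the stiffness instead.

Request:
jog_arm --travel '[[-0.0003,0,0],[-0.0006,0,0],[-0.0009,0,0],[-0.0012,0,0],[-0.0014,0,0],[-0.0014,0,0],[-0.0014,0,0],[-0.0014,0,0],[-0.0014,0,0],[-0.0014,0,0]]' --dr '[[0,0,0],[0,0,0],[0,0,0],[0,0,0],[0,0,0],[0,0,0],[0,0,0],[0,0,0],[0,0,0],[0,0,0]]' --claw '[0,0,0,0,0,0,0,0,0,0]'

```text
time_s: 21.9
tcp_pos: [0.5348, -0.0087, 0.0688]
eef_rot: [-180.0, -0.1, -90.0]
contact_force: [7.2, -16.2, -2.6]
gripper_width: 0.0003
gripper_force: 8.3
```

```bash
python3 -c "
from h import *
s=r.get_state(); print(s['tcp_pos'],s['contact_force'],s['gripper_force'])"
```

```text
[ 0.53477048 -0.00874645  0.06876927] [  7.19231751 -16.22685533  -2.56235693] 8.309536837041378
```

The spring slope says it isn't locked yet. There is also a sideways drag of 7 N, so I'll relieve that first with 1 mm towards world +x, then press on slowly.

Request:
jog_arm --travel '[[0,-0.0004,0],[0,-0.0008,0],[0,-0.0012,0],[0,-0.0016,0],[0,-0.002,0],[-0.0003,-0.002,0],[-0.0006,-0.002,0],[-0.0008,-0.002,0],[-0.001,-0.002,0],[-0.001,-0.002,0]]' --dr '[[0,0,0],[0,0,0],[0,0,0],[0,0,0],[0,0,0],[0,0,0],[0,0,0],[0,0,0],[0,0,0],[0,0,0]]' --claw '[0,0,0,0,0,0,0,0,0,0]'

```text
time_s: 23.15
tcp_pos: [0.5347, -0.0086, 0.0688]
eef_rot: [179.9, -0.2, -90.0]
contact_force: [2.6, -17.5, 1.8]
gripper_width: 0.0009
gripper_force: 8.4
```

Request:
jog_arm --travel '[[-0.0002,-0.0002,0],[-0.0004,-0.0004,0],[-0.0006,-0.0006,0],[-0.0008,-0.0008,0],[-0.001,-0.001,0],[-0.001,-0.001,0],[-0.001,-0.001,0],[-0.001,-0.001,0],[-0.001,-0.001,0],[-0.001,-0.001,0]]' --dr '[[0,0,0],[0,0,0],[0,0,0],[0,0,0],[0,0,0],[0,0,0],[0,0,0],[0,0,0],[0,0,0],[0,0,0]]' --claw '[0,0,0,0,0,0,0,0,0,0]'

```text
time_s: 24.4
tcp_pos: [0.5347, -0.0083, 0.0687]
eef_rot: [179.9, -0.2, -90.0]
contact_force: [1.4, -16.7, 3.0]
gripper_width: 0.0003
gripper_force: 8.7
```

Request:
jog_arm --travel '[[-0.0002,0,0],[-0.0004,0,0],[-0.0006,0,0],[-0.0008,0,0],[-0.001,0,0],[-0.0012,0,0],[-0.0012,0,0],[-0.0012,0,0],[-0.0012,0,0],[-0.0012,0,0]]' --dr '[[0,0,0],[0,0,0],[0,0,0],[0,0,0],[0,0,0],[0,0,0],[0,0,0],[0,0,0],[0,0,0],[0,0,0]]' --claw '[0,0,0,0,0,0,0,0,0,0]'

```text
time_s: 25.65
tcp_pos: [0.5347, -0.0078, 0.0687]
eef_rot: [179.9, -0.2, -90.0]
contact_force: [1.4, -17.6, 1.6]
gripper_width: 0.0003
gripper_force: 9.0
```

Request:
jog_arm --travel '[[-0.0002,0,0],[-0.0004,0,0],[-0.0006,0,0],[-0.0008,0,0],[-0.001,0,0],[-0.0012,0,0],[-0.0012,0,0],[-0.0012,0,0],[-0.0012,0,0],[-0.0012,0,0]]' --dr '[[0,0,0],[0,0,0],[0,0,0],[0,0,0],[0,0,0],[0,0,0],[0,0,0],[0,0,0],[0,0,0],[0,0,0]]' --claw '[0,0,0,0,0,0,0,0,0,0]'

```text
time_s: 26.9
tcp_pos: [0.5347, -0.0074, 0.0687]
eef_rot: [179.9, -0.2, -90.0]
contact_force: [1.8, -18.4, 2.9]
gripper_width: 0.0001
gripper_force: 9.4
```

Request:
jog_arm --travel '[[-0.0002,0,0],[-0.0004,0,0],[-0.0006,0,0],[-0.0008,0,0],[-0.001,0,0],[-0.001,0,0],[-0.001,0,0],[-0.001,0,0],[-0.001,0,0],[-0.001,0,0]]' --dr '[[0,0,0],[0,0,0],[0,0,0],[0,0,0],[0,0,0],[0,0,0],[0,0,0],[0,0,0],[0,0,0],[0,0,0]]' --claw '[0,0,0,0,0,0,0,0,0,0]'

```text
time_s: 28.15
tcp_pos: [0.5347, -0.007, 0.0688]
eef_rot: [179.9, -0.2, -90.0]
contact_force: [2.8, -19.1, 2.9]
gripper_width: 0.0004
gripper_force: 9.7
```

Request:
jog_arm --travel '[[-0.0001,0,0],[-0.0002,0,0],[-0.0003,0,0],[-0.0004,0,0],[-0.0005,0,0],[-0.0006,0,0],[-0.0007,0,0],[-0.0008,0,0],[-0.0008,0,0],[-0.0008,0,0]]' --dr '[[0,0,0],[0,0,0],[0,0,0],[0,0,0],[0,0,0],[0,0,0],[0,0,0],[0,0,0],[0,0,0],[0,0,0]]' --claw '[0,0,0,0,0,0,0,0,0,0]'

```text
time_s: 29.4
tcp_pos: [0.5348, -0.0066, 0.0688]
eef_rot: [179.9, -0.2, -90.0]
contact_force: [2.6, -20.0, 2.9]
gripper_width: 0.0004
gripper_force: 9.9
```

Request:
jog_arm --travel '[[-0.0001,0,0],[-0.0002,0,0],[-0.0003,0,0],[-0.0004,0,0],[-0.0005,0,0],[-0.0006,0,0],[-0.0006,0,0],[-0.0006,0,0],[-0.0006,0,0],[-0.0006,0,0]]' --dr '[[0,0,0],[0,0,0],[0,0,0],[0,0,0],[0,0,0],[0,0,0],[0,0,0],[0,0,0],[0,0,0],[0,0,0]]' --claw '[0,0,0,0,0,0,0,0,0,0]'

```text
time_s: 30.65
tcp_pos: [0.5347, -0.0064, 0.0688]
eef_rot: [179.9, -0.2, -90.0]
contact_force: [1.9, -20.0, 3.8]
gripper_width: 0.0007
gripper_force: 10.1
```

Now I'll back off a little and look at the pin.

Request:
jog_arm --travel '[[0.002,0,0],[0.005,0,0],[0.009,0,0],[0.014,0,0],[0.02,0,0],[0.03,0,0],[0.045,0,0],[0.06,0,0],[0.08,0,0],[0.1,0,0]]' --dr '[[0,0,0],[0,0,0],[0,0,0],[0,0,0],[0,0,0],[0,0,0],[0,0,0],[0,0,0],[0,0,0],[0,0,0]]' --claw '[0,0,0,0,0,0,0,0,0,0]'

```text
time_s: 31.9
tcp_pos: [0.5357, -0.0541, 0.0685]
eef_rot: [180.0, -0.0, -90.0]
contact_force: [-0.1, 0.5, 0.7]
gripper_width: 0.0003
gripper_force: 0.0
```

```bash
python3 - <<'E'
from h import *
s=r.get_state(); c=r.capture("scene"); print(s["tcp_pos"],s["contact_force"],s["time_s"])
np.savez("sc2.npz",**c)
cv2.imwrite("pics/d.png",cv2.resize(c["pixels"][150:230,230:330,::-1],(750,600)))
v,u=np.mgrid[150:235,220:320]
for n in ("scene.npz","sc2.npz"):
    c=dict(np.load(n)); P=pix(c,u.ravel(),v.ravel())
    Q=P[(abs(P[:,0]-.5365)<.056)&(P[:,2]>.098)&(P[:,2]<.107)&(P[:,1]<.05)&(P[:,1]>-.13)]
    h,e=np.histogram(Q[:,1],np.arange(-.13,.05,.01)); print(n,h)
    # push plate +x side end face column / knob: 
    y0=-.1055 if n[:3]=="sce" else .0105
    K=P[(abs(P[:,0]-.5365)<.016)&(abs(P[:,1]-y0-.03)<.018)&(P[:,2]>.075)&(P[:,2]<.13)]
    print(len(K),np.percentile(K[:,2],[50,80,90,95,100]).round(4) if len(K) else "", K.mean(0) if len(K) else "")
E
```

```text
[ 0.5357326  -0.05409974  0.06854249] [-0.06139802  0.51222205  0.68723202] 31.9
scene.npz [ 0 22 83  0 19 21 11  0  0  0  6 18 20 17 18 16 15]
106 [0.1015 0.1064 0.1074 0.108  0.1099] [ 0.54253961 -0.07715244  0.09698524]
sc2.npz [ 0  0  0  0  0  0  0  0  0  0  0  0  0 70 15  5 15]
86 [0.0954 0.0986 0.0994 0.1    0.1017] [0.54369758 0.03474358 0.09219895]
```

View pics/d.png

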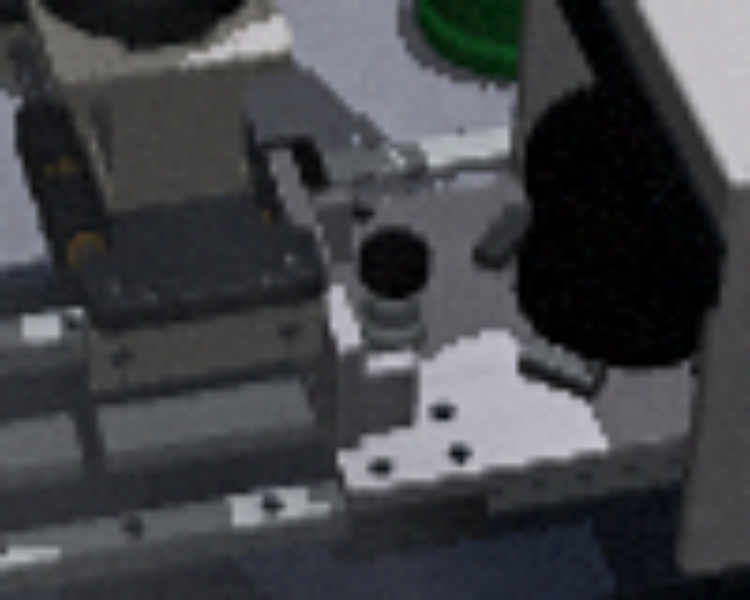

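```bash
python3 - <<'E'
from h import *
v,u=np.mgrid[150:235,220:320]
for n in ("scene.npz","sc2.npz"):
    c=dict(np.load(n)); P=pix(c,u.ravel(),v.ravel()); s=n=="sc2.npz"; y=.008 if s else -.106
    Q=P[(abs(P[:,0]-.5365)<.056)&(P[:,2]>.1)&(P[:,2]<.107)&(abs(P[:,1]-y)<.013)]
    print(n,len(Q),np.percentile(Q[:,1],[2,10,50,90,98]).round(4))
    K=P[(abs(P[:,0]-.5365)<.016)&(abs(P[:,1]-y-.03)<.022)&(P[:,2]>.092)&(P[:,2]<.13)]
    print(np.histogram(K[:,2],np.arange(.092,.114,.002))[0],K[:,1].mean())
r.capture("scene")
for b in r.tip_of("push_face","scene")[:2]: print(b["conf"],b["at"],pix(dict(np.load("sc2.npz")),*map(np.array,b["at"]),.08))
E
```

```text
scene.npz 101 [-0.1117 -0.1108 -0.1066 -0.1023 -0.1016]
[ 5  4  4  6  8 10 13 23  6  0  0] -0.07721802501352304
sc2.npz 79 [0.0011 0.002  0.0073 0.0105 0.0117]
[ 2 10 15 21  5  0  0  0  0  0  0] 0.03554570579086284
0.82 [267.5, 185.9] [5.23968122e-01 1.84356466e-04 8.00000000e-02]
```

The picture shows the knob at (393,262), about 8 mm lower than in its parked place: its top is now at 0.099 to 0.100 m, so the pin has dropped about 10 mm. The carriage has moved about 113 mm and holds there. The sleeve at (620,240) is upright, and the fingers are clear by about 45 mm.

```bash
python3 -c "
from plant import r
print(r.close_job())"
```

```text
the job is handed in; nothing more can be done
None
```

I handed the job in with the carriage about 113 mm from its parked place, the index pin dropped by about 10 mm and holding it, the sleeve upright in its nest, and the gripper clear; pushes read about 20 N at most, and the hand-in gave no verdict.

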